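# Seat the hex cutter in the paper-punch base

## Robot

A 6-joint arm with a two-finger parallel gripper is mounted at the origin on the work surface. World frame = base frame: x ahead of the robot, y to its left, z up, the work surface at z = 0. Lengths are in m, angles in degrees, forces in N, time in s.
With the tool pointing down it reaches from about 0.4 to 0.825 m from the base axis. Payload 7 kg.
Tool frame: the origin (TCP) lies midway between the tips of the shut fingers; the grasp point (between the pads) lies 19 mm behind it; z points along the fingers, y is the direction in which the jaws open and shut (so a half turn about z gives the same grasp; the last joint's range is limited). The gripper opens to 88 mm and grips with 3 to 60 N. Pads are 19 mm wide; open, the fingers measure 130 mm over their backs; the gripper's body (78 mm by 193 mm) begins 47 mm behind the grasp point.
Start: joints at [-48.123, 20.546, 0.682, 0, -70.136, -16.507], TCP at [0.289, -0.61, 0.227] pointing down, gripper open.
Joint ranges: [-176.03, 176.03], [-82.01, 121.73], [-58.28, 71.71], [-173.87, 95.51], [-174.79, -0.11], [-173.66, 173.66]. Speed limits (degrees/s): [136.94, 136.94, 172.46, 180, 180, 180].

## Interface

Orientations are given as a 3x3 rotation matrix whose columns are the frame's x, y, z axes.
In Python, from rig import robot gives the robot as it stands. Calls block until the motion is done:
- robot.goto(position, orientation): joint-space move of the TCP to a pose.
- robot.servo_line(position, ori=None, speed=0.15): straight line of the TCP; ori=None keeps the orientation; speed is the mean speed in m/s.
- robot.movej(angles): joint-space move.
- robot.move_gripper(opening): opening from 0.0 (shut) to 1.0 (fully open); the grip force is fixed at half the most; returns when the fingers have stopped.
- robot.dwell(seconds).
- robot.ik(position, orientation): joint angles nearest the present ones, or None.
- robot.grab_frame(name): name is "scene" or "top" or "wrist"; returns (picture, depth): 480x640x3 uint8, red, green, blue; 480x640 float32, m along the optical axis (not along the pixel's ray), 0 where there is no reading.
- robot.camera_info(name): a dict with "vfov" (degrees; the focal length in pixels is half the picture's height over the tangent of half this angle, whatever the lens; pixels are square), "cx", "cy" (the principal point, pixels), "view" (4x4, takes a point from world to camera coordinates); the wrist camera has in their place "T_tool_cam" (4x4, takes a point from camera to tool coordinates, whose origin is the TCP and whose axes are the flange's). Camera axes: x right, y down, z forward; pixel columns grow to the right and rows downward; lengths in m; the calibration is good to about 2 mm. A picture is of the moment at which its call begins: read the wrist's pose just before it. camera_info takes no time and is no camera call.
A pose or a line that the arm cannot do raises robot.Unreachable and nothing moves.
- robot.job_done(): hands the job in, once; it reports no verdict.
Readings, each from a call of its own:
- robot.read_t(): time.
- robot.read_qpos(): joint angles.
- robot.read_qvel(): joint speeds.
- robot.read_effort(): joint torques, N m.
- robot.read_position(): TCP position.
- robot.read_tcp_rot(): TCP orientation.
- robot.read_force(): force on the tool from outside, world axes, zero at the start.
- robot.read_ft_torque(): the same for the moment, N m.
- robot.read_grip_width(): opening from 0.0 (shut) to 1.0 (fully open).
Only numpy, scipy, OpenCV 4.12 (cv2) and the standard library are available. Lean on these libraries where they do the work, as an engineer would, in place of code of your own. Each camera call takes 0.05 s, during which the arm holds its last target. There are 200 camera calls.

## Task

Get the craft-table punch ready: first take the clear spacer plate off the punch base and lay it squarely on top of the spare plate on its plywood rest. Then take the orange hex cutter from its sloping stand, stand it upright on the grey pad or the bare table and let go, take it again by its black stem and lower it into the well, pressing and turning it little by little until it drops fully home into the hexagonal recess, and let go. Leave the drink carton, the glue bottle and the stapler as they are.

Things in the scene. Friction and masses are not known exactly. Their poses are not given: they have to be found in the camera images.
- well (a point): Centre of the well's mouth, level with the top of the fixed grey punch base: 130 x 130 mm, 50 mm high; z up, x and y along its sides. Octagonal well, 66 mm across, 24 mm deep; its floor is an aluminium turntable with a hexagonal recess in the middle. Fingers round the cutter's wide lower part would strike the base, so it cannot be seated so.
- recess (a point): Centre of the recess's floor, 38 mm below the well's mouth, axes as the base. Hexagon 49.2 mm across flats (1.6 mm play all round), 14 mm deep. The turntable is stiff (1.5 N m) and stands at an unknown angle, up to 30 degrees either way from flats facing the base's +y and -y; find it by feel or eye. The cutter drops in within about 7 degrees of it, repeating every 60.
- cutter_mid (a point): Loose hexagonal cutter, 84 mm long, about 0.28 kg; point on its axis half-way along. Its z runs from the orange foot (46 mm across flats, 46 mm long) to the black stem (26 mm across flats, 38 mm long), which both have flats facing its +y and -y, and every 60 degrees. Fully home, this point is 4 mm above the well's mouth; resting on the turntable, not dropped in, 18 mm.
- cutter_grip (a point): Point on the cutter's axis 28 mm from the foot's end, the place to grip it in the stand (axes as the cutter). It starts leaning 45 degrees in the stand, foot low, stem up towards the stand's +x, two flats upright at left and right: grip across these (46 mm), tool straight down. The stem there lies between wooden cheeks and cannot be gripped.
- stand: Fixed wooden stand, base 130 x 70 mm, with a V groove that rises at 45 degrees towards its +x; about 115 mm high. Origin at the underside, below the groove. The foot end of the cutter's axis lies at x = -30 mm, z = 48 mm in its frame. Lift the cutter straight up to take it out.
- plate_mid (a point): Centre of the clear plate with mint edges that lies loose across the punch base at the start, over the well: 150 mm (its x) x 60 mm (its y) x 12 mm thick, 0.13 kg, z up. Grip it across its 60 mm width.
- spare_mid (a point): Centre of the loose green spare plate, same size and axes, lying on the plywood rest.
- rest: Fixed plywood rest for the plates, 180 (x) x 90 (y) x 12 mm, origin at the centre of its underside, z up.
- pad_top (a point): Centre of the top of a fixed grey felt pad, 90 x 90 mm and 2 mm thick, kept clear for standing the cutter on.
- carton: Brown drink carton, loose, 62 x 62 mm, 152 mm high with its cap, origin at the centre of its underside.
- glue: White glue bottle, loose, 52 mm diameter, 120 mm high, origin at the centre of its underside.
- stapler: Blue and black stapler, loose, 150 mm long (its x), 36 mm wide, 46 mm high, origin at the centre of its underside.
Mind the look-alikes: they are no part of the job. What is meant by the part that bears well is not green, and is the larger of those in its own colour.

How it is judged (in metres and radians):
On the way, in this order (a step that is already met when the one before it is completed fails the run):
1. the clear plate lies on the spare plate (z of plate_mid in the frame of spare_mid between 0.0095 and 0.0145 m and horizontal distance between plate_mid and spare_mid below 0.02 m and angle between the x axis of plate_mid and the x axis of spare_mid, either way round below 0.2 rad), for 0.2 s.
2. the cutter stands upright on the pad or table, let go (angle between cutter_mid's own z axis and vertical below 0.1 rad and height (world z) of cutter_mid between 0.038 and 0.048 m and horizontal distance between cutter_mid and well above 0.08 m and contact force between the fingers and cutter below 0.2 N), for 0.2 s.
At the end, for the whole second after the job is handed in: Cutter upright (6 deg) in the hex recess: mid-point at most 8 mm above the well's mouth, within 6 mm of its axis. Clear plate flat on the spare, centres within 20 mm, long sides within 11 deg; spare flat on the rest, within 30 mm of its centre (all of step 1 and z of cutter_mid in the frame of well between -0.002 and 0.008 m and horizontal distance between cutter_mid and well below 0.006 m and angle between cutter_mid's own z axis and vertical below 0.1 rad and horizontal distance between spare_mid and rest below 0.03 m and angle between spare_mid's own z axis and vertical below 0.05 rad); the robot touches nothing.
It fails at once if the drink carton is moved more than 40 mm or tipped (distance of carton from where it was at the start of the episode above 0.04 m or angle between carton's own z axis and vertical above 0.4 rad).
It fails at once if the glue bottle is moved more than 40 mm or tipped (distance of glue from where it was at the start of the episode above 0.04 m or angle between glue's own z axis and vertical above 0.4 rad).
It fails at once if the stapler is moved more than 40 mm or tipped (distance of stapler from where it was at the start of the episode above 0.04 m or angle between stapler's own z axis and vertical above 0.4 rad).
It also fails if it takes over 72 s, if anything falls off the work surface, if the arm or the gripper's body presses on something with over 40 N, if the wrist force passes 120 N, or if a joint passes its speed limit or range.

## Working session

There is one attempt and no reset: what is moved stays moved. The work goes in short steps, each a Python script; the robot and the scene stay as the last script left them, time stands still between calls to the robot, and variables do not carry over. Pictures are saved under pics/ and viewed, about 8 in all and at most 12, crops included, and the job is handed in when it is done.

```bash
ls; mkdir -p pics; python3 - <<'E'
from rig import robot
import numpy as np,cv2
for n in("scene","top"):
    im,d=robot.grab_frame(n); np.savez(f"{n}.npz",im=im,d=d)
    cv2.imwrite(f"pics/{n}0.png",im[:,:,::-1])
    print(n,robot.camera_info(n))
print(robot.camera_info("wrist"),robot.read_t())
E
```

```text
pics
scene {'vfov': 46.2601375112064, 'cx': 322.06357902070346, 'cy': 246.54542840938632, 'view': array([[-0.6430829 ,  0.76574445,  0.00893434,  0.33829332],
       [ 0.5462077 ,  0.46682771, -0.69550632, -0.31969039],
       [-0.5367509 , -0.44238822, -0.71846443,  1.83143008],
       [ 0.        ,  0.        ,  0.        ,  1.        ]])}
top {'vfov': 45.78900364721909, 'cx': 320.0624580998723, 'cy': 246.53377019844498, 'view': array([[-0.02825604, -0.99928706,  0.02503938,  0.08328381],
       [-0.98973692,  0.02445811, -0.14079283,  0.63229067],
       [ 0.14008004, -0.02876065, -0.98972239,  1.2030274 ],
       [ 0.        ,  0.        ,  0.        ,  1.        ]])}
{'vfov': 58.83784175348753, 'cx': 320.9203114950179, 'cy': 240.58116058517498, 'T_tool_cam': array([[-1.08426468e-04, -9.54647691e-01, -2.97737762e-01,
         8.07917343e-02],
       [ 9.99999951e-01, -1.90957661e-04,  2.48107013e-04,
        -2.36325235e-04],
       [-2.93710094e-04, -2.97737721e-01,  9.54647665e-01,
        -1.59114635e-01],
       [ 0.00000000e+00,  0.00000000e+00,  0.00000000e+00,
         1.00000000e+00]])} 0.1
```

View pics/top0.png

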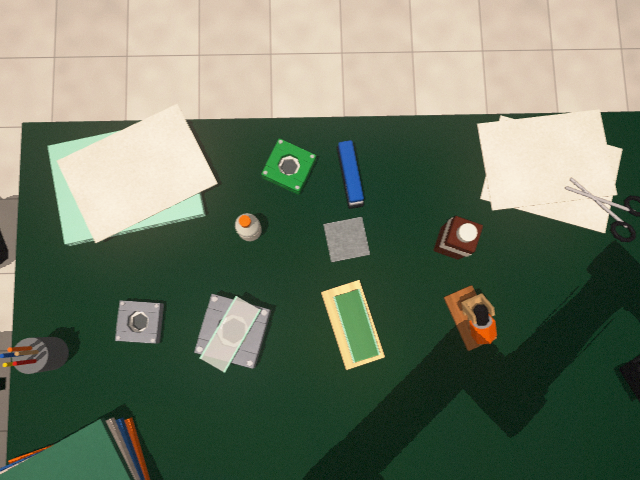

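View pics/scene0.png

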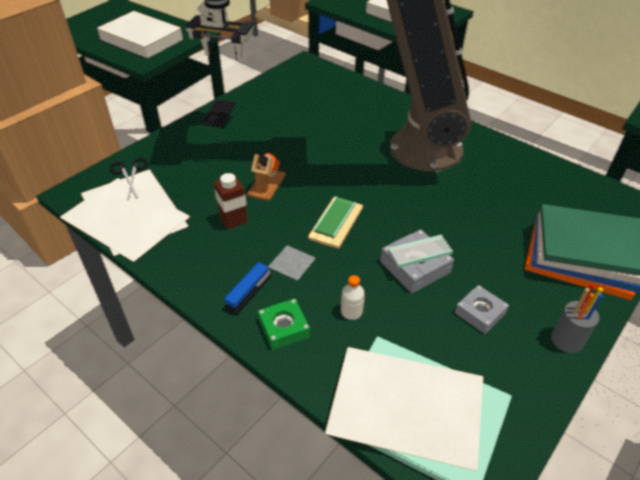

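Top view: three look-alike bases. They are large grey with the clear plate on it (233,332), small grey (139,321) and green (289,166). "Not green, larger of its colour" picks (233,332). Also visible: spare on rest (352,325), pad (347,239), stand with cutter (478,318), carton (460,237), glue (248,227) and stapler (350,173).

```bash
cat > h.py <<'E'
import numpy as np,cv2
from rig import robot
def cloud(n,d,T=None):
    c=robot.camera_info(n); f=240/np.tan(np.radians(c["vfov"]/2))
    v,u=np.mgrid[0:480,0:640]
    P=np.stack([(u-c["cx"])/f*d,(v-c["cy"])/f*d,d],-1)
    M=np.linalg.inv(c["view"]) if T is None else T@c["T_tool_cam"]
    return P@M[:3,:3].T+M[:3,3]
def rect(pts):
    (c,(w,h),a)=cv2.minAreaRect((np.asarray(pts)[:,:2]*1000).astype(np.float32))
    if w<h: w,h,a=h,w,a+90
    return np.round(c,1),round(w,1),round(h,1),round((a+90)%180-90,1)  # angle of long side vs world x
def wristcap(name=None):
    T=np.eye(4);T[:3,:3]=robot.read_tcp_rot();T[:3,3]=robot.read_position()
    im,d=robot.grab_frame("wrist")
    if name: cv2.imwrite(f"pics/{name}.png",im[:,:,::-1])
    return im,d,cloud("wrist",d,T)
def down(a):  # tool down, jaw(y) axis at world angle a (deg)
    a=np.radians(a); y=np.array([np.cos(a),np.sin(a),0]);z=np.array([0,0,-1.])
    return np.stack([np.cross(y,z),y,z],1)
E
python3 - <<'E'
from h import *
q=np.load("top.npz");im,d=q["im"],q["d"];P=cloud("top",d)
hsv=cv2.cvtColor(im,cv2.COLOR_RGB2HSV)
np.set_printoptions(suppress=True,precision=3)
def m(u0,v0,u1,v1,zl,zh):
    s=np.zeros(d.shape,bool);s[v0:v1,u0:u1]=1
    return s&(P[...,2]>zl)&(P[...,2]<zh)&(d>0)
print("table z",np.median(P[380:460,200:300,2]))
B=(180,280,285,385)
print("base",rect(P[m(*B,.042,.054)]));k=m(*B,.056,.07);print("plate",k.sum(),P[k].mean(0) if k.sum() else 0,rect(P[k]) if k.sum()>3 else 0)
R=(310,270,400,380)
k=m(*R,.006,.017);print("rest",rect(P[k]),np.median(P[k][:,2]));k=m(*R,.0185,.035);print("spare",rect(P[k]),np.median(P[k][:,2]))
k=m(310,205,385,275,-.01,.01)&(hsv[...,1]<60)&(hsv[...,2]>60);print("pad",rect(P[k]),np.median(P[k][:,2]))
S=(435,275,510,360)
o=(hsv[...,0]<12)&(hsv[...,1]>200)&(hsv[...,2]>150)
k=m(*S,.01,.2)&o;print("orange",k.sum(),rect(P[k]),P[k].min(0),P[k].max(0))
k=m(*S,.004,.2);print("stand",rect(P[k]),P[k].min(0),P[k].max(0))
for z in(.005,.02,.04,.06,.08,.1):
    k=m(*S,z,z+.02); print(z,k.sum(),rect(P[k]) if k.sum()>5 else 0)
for n,b in dict(carton=(430,205,495,265),glue=(228,205,270,250),stap=(330,135,375,215)).items():
    k=m(*b,.01,.2);print(n,rect(P[k]),P[k][:,2].max())
a=cv2.resize(im[280:380,180:280],(500,500),interpolation=2);b=cv2.resize(im[275:360,435:510],(441,500),interpolation=2)
a=a[:,:350] ;cv2.imwrite("pics/crop.png",np.hstack([a,b])[:,:,::-1])
E
```

```text
table z -0.0002580844301028895
base (array([452.7, 260.8]), 140.5, 130.7, -16.8)
plate 2077 [0.451 0.262 0.062] (array([451.3, 263.1]), 159.9, 114.1, -8.6)
rest (array([460.3, -10. ]), 235.1, 190.5, -6.7) 0.011719676506288357
spare (array([459.9,  -3.8]), 150.0, 85.4, 15.8) 0.023820989003525472
pad (array([656.7,   5.4]), 91.9, 91.2, -80.8) 0.0017794810483432455
orange 223 (array([ 443.1, -275.9]), 56.9, 46.4, 22.4) [ 0.416 -0.305  0.036] [ 0.475 -0.245  0.102]
stand (array([ 472.8, -271.1]), 188.8, 169.1, -2.9) [ 0.378 -0.359  0.004] [ 0.566 -0.182  0.121]
0.005 968 (array([ 472.5, -269.2]), 188.4, 165.4, -3.6)
0.02 35 (array([ 478.9, -247.3]), 74.3, 23.7, -1.1)
0.04 50 (array([ 464.7, -263.4]), 98.6, 45.1, 26.1)
0.06 293 (array([ 463.3, -267.7]), 103.6, 47.0, 22.5)
0.08 554 (array([ 470.8, -264.1]), 89.5, 50.2, 20.9)
0.1 328 (array([ 472.9, -264.4]), 58.8, 50.5, 21.7)
carton (array([ 640.9, -230. ]), 65.9, 63.4, -21.6) 0.1573724553132323
glue (array([680.6, 221.8]), 51.7, 50.3, -3.2) 0.12614130754840924
stap (array([801.5,  -7.2]), 149.6, 35.7, 9.7) 0.05320390516310303
```

View pics/crop.png

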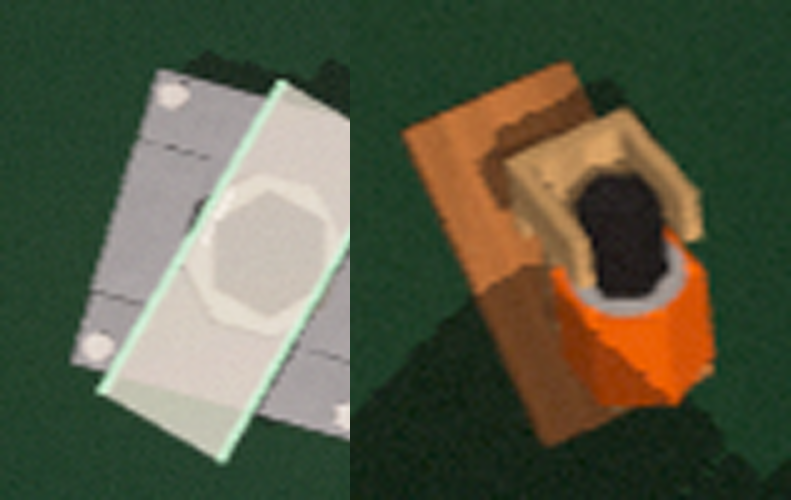

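The crop confirms it: the clear plate with mint edges lies on the large grey base, with its octagonal well and hexagon visible through it. The orange cutter's stem points up-left in the stand. Next I refine the outlines by ray/plane intersection and hover over the plate.

```bash
cat >> h.py <<'E'
def ray(n,uv,z,T=None):
    c=robot.camera_info(n); f=240/np.tan(np.radians(c["vfov"]/2)); uv=np.asarray(uv,float).reshape(-1,2)
    M=np.linalg.inv(c["view"]) if T is None else T@c["T_tool_cam"]
    r=np.c_[(uv[:,0]-c["cx"])/f,(uv[:,1]-c["cy"])/f,np.ones(len(uv))]@M[:3,:3].T
    return M[:3,3]+r*((z-M[2,3])/r[:,2])[:,None]
def big(mask,n,z,T=None,k=3):
    mask=cv2.morphologyEx(mask.astype(np.uint8),cv2.MORPH_OPEN,np.ones((k,k)))
    c=max(cv2.findContours(mask,cv2.RETR_EXTERNAL,cv2.CHAIN_APPROX_NONE)[0],key=cv2.contourArea)
    return rect(ray(n,c,z,T))
def pose():
    T=np.eye(4);T[:3,:3]=robot.read_tcp_rot();T[:3,3]=robot.read_position();return T
def best(p,angs):  # orientation with least wrist turn
    c=[(abs(q[5]),a) for a in angs if (q:=robot.ik(p,down(a))) is not None]
    return min(c)[1]
E
python3 - <<'E'
from h import *
q=np.load("top.npz");im,d=q["im"],q["d"];P=cloud("top",d);H,S,V=cv2.split(cv2.cvtColor(im,cv2.COLOR_RGB2HSV))
def box(u0,v0,u1,v1):
    s=np.zeros(d.shape,bool);s[v0:v1,u0:u1]=1;return s
B=box(180,280,285,385)
g=(V>75)&(S<110)
print("base",big(B&g,"top",.05))
mint=B&(H>60)&(H<95)&(S>40)&(V>120);
print("plate mint",mint.sum(),rect(ray("top",np.argwhere(mint)[:,::-1],.061)))
R=box(310,270,400,380)
print("rest",big(R&(V>110),"top",.012)); print("spare",big(R&(H>40)&(H<80)&(V>75)&(S>100),"top",.024))
print("spare hsv",im[325,352],im[290,335],H[325,352],S[325,352],V[325,352])
St=box(435,275,512,360)
w=St&(H<22)&(S>100)&(V>50)
k=(P[...,2]>.004)&(P[...,2]<.03)
print("standbase z med",[np.median(P[v,u,2]) for u,v in((455,300),(462,315),(475,342))])
o=St&(H<12)&(S>200)&(V>150)&(P[...,2]>.03); o=cv2.erode(o.astype(np.uint8),np.ones((3,3)))>0
pts=P[o]; a=np.radians(22.); ex=np.array([np.cos(a),np.sin(a)]);ey=np.array([-ex[1],ex[0]])
print("orange along",np.percentile(pts[:,:2]@ex,[1,99]),"across",np.percentile(pts[:,:2]@ey,[1,50,99]))
p=np.array([.45,.262,.25]);a=best(p,[60,-120]);print("jaw",a)
robot.goto(p,down(a)); T=pose();im,d,W=wristcap("w1");np.savez("w1.npz",im=im,d=d,T=T);print(robot.read_t(),robot.read_position(),robot.read_qpos())
E
```

```text
base (array([450.7, 262.3]), 161.0, 133.5, -17.0)
plate mint 90 (array([451.5, 262.4]), 150.9, 62.5, -31.0)
rest (array([464.1,  -0.5]), 179.4, 90.7, 16.3)
spare (array([461.3,  -8.2]), 148.3, 50.8, 15.3)
spare hsv [101 158  96] [252 231 160] 58 100 158
standbase z med [np.float64(0.009106316976096096), np.float64(0.008866811987982226), np.float64(0.012108973354908459)]
orange along [0.28685886 0.30928895] across [-0.44104195 -0.42971143 -0.40255022]
jaw -120
3.2583 [0.4503016  0.26156581 0.24994357] [ 5.17640482e+01  5.04727751e+00 -1.64766366e+01  2.34126959e-03
 -6.84847038e+01  8.17612905e+00]
```

View pics/w1.png

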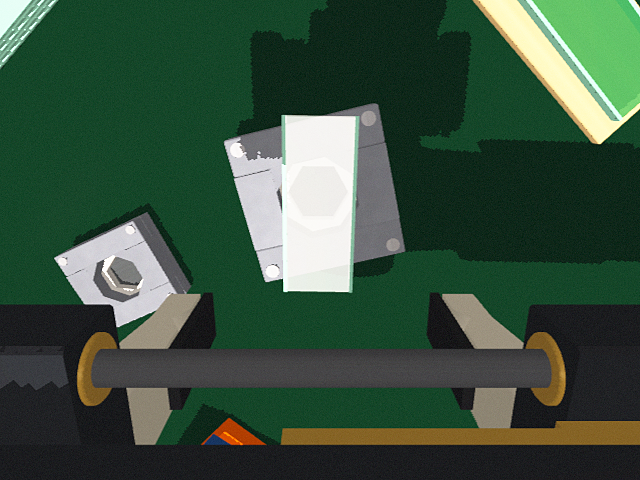

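```bash
python3 - <<'E'
from h import *
q=np.load("w1.npz");T=q["T"]
c=ray("wrist",[(282.5,116),(358,116),(352,292),(283,292)],.062,T)[:,:2]*1000
print("plate",rect(c/1000),c.mean(0))
c=ray("wrist",[(225,142),(377,104),(405,250),(265,283)],.05,T)[:,:2];print("base",rect(c),c.mean(0))
q=np.load("top.npz");im,d=q["im"],q["d"];H,S,V=cv2.split(cv2.cvtColor(im,cv2.COLOR_RGB2HSV))
s=np.zeros(d.shape,bool);s[270:380,310:400]=1
print("spare",big(s&(H>36)&(H<100)&(V>95),"top",.024))
for b,zt,n in((np.s_[470:511,0:0],0,0),):pass
# stand base outline: lower wood pixels
s[:]=0;s[275:360,435:512]=1
m=(s&(H<22)&(S>90)&(V>45)).astype(np.uint8);m=cv2.morphologyEx(m,cv2.MORPH_OPEN,np.ones((3,3)))
c=max(cv2.findContours(m,0,1)[0],key=cv2.contourArea)
print(cv2.approxPolyDP(c,3,True).reshape(-1,2).tolist())
E
```

```text
plate (array([451.5, 263.5]), 150.5, 61.2, -30.6) [451.2125913  263.07969385]
base (array([457.3, 261. ]), 129.7, 128.7, 73.5) [0.45746146 0.26035455]
spare (array([461.5,  -8.1]), 149.0, 61.1, 15.4)
[[472, 286], [444, 297], [467, 350], [496, 338], [494, 319], [486, 328], [473, 325], [473, 308], [477, 304], [483, 304], [489, 316], [494, 310]]
```

```bash
python3 - <<'E'
from h import *
p=np.array([.4514,.263,.052]);R=down(-120.7)
robot.goto(p+[0,0,.05],R);robot.servo_line(p,speed=.08);print(robot.read_force())
robot.move_gripper(0.0);print("w",robot.read_grip_width()*88,robot.read_position())
robot.servo_line(p+[0,0,.1],speed=.15);print("w",robot.read_grip_width()*88)
s=np.array([.4615,-.0081,.0265]);a=best(s+[0,0,.1],[105.4,-74.6]);print(a)
robot.goto(s+[0,0,.08],down(a));f0=robot.read_force()
robot.servo_line(s+[0,0,.012],speed=.1);robot.servo_line(s,speed=.03);print(robot.read_force()-f0,robot.read_position())
robot.move_gripper(1.0);robot.servo_line(s+[0,0,.2],speed=.3)
im,d=robot.grab_frame("top");np.savez("top2.npz",im=im,d=d)
P=cloud("top",d);H,S,V=cv2.split(cv2.cvtColor(im,cv2.COLOR_RGB2HSV))
T=pose();im2,d2,W=wristcap();np.savez("w2.npz",im=im2,d=d2,T=T)
# wrist: well seen? 
cv2.imwrite("pics/after1.png",np.hstack([cv2.resize(im[265:395,170:410],(480,260)),cv2.resize(im2,(320,260))])[:,:,::-1])
print(robot.read_t())
E
```

```text
[ 0.37455119  0.74078737 -1.14090781]
w 59.79904841831226 [0.45146379 0.26306289 0.05219313]
w 60.15014679152243
-74.6
[0.17114809 0.19742104 0.09524379] [ 0.46142004 -0.00815092  0.02631387]
10.25
```

View pics/after1.png

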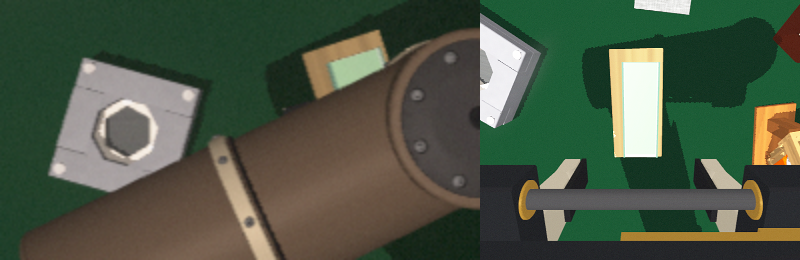

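The plate lies on the spare and looks square. Now a hover over the stand to measure the cutter up close.

```bash
python3 - <<'E'
from h import *
np.set_printoptions(suppress=True,precision=4)
c=ray("top",[(472,286),(444,297),(467,350),(496,338)],.01);print("standbase",rect(c),c.mean(0))
p=np.array([.45,-.272,.22]);robot.goto(p,down(-68));print(robot.read_qpos())
T=pose();im,d,W=wristcap("w3");np.savez("w3.npz",im=im,d=d,T=T)
H,S,V=cv2.split(cv2.cvtColor(im,cv2.COLOR_RGB2HSV))
o=(H<14)&(S>200)&(V>120)&(W[...,2]>.025)&(W[...,2]<.13)&(abs(W[...,0]-.45)<.1)&(abs(W[...,1]+.272)<.1)
o=cv2.erode(o.astype(np.uint8),np.ones((3,3)))>0;q=W[o];print(o.sum(),rect(q),q.min(0),q.max(0))
t=W[(W[...,2]>.03)&(abs(W[...,0]-.45)<.1)&(abs(W[...,1]+.272)<.1)];print("top z",np.percentile(t[:,2],[90,99,99.9]))
# stand base, near z .01
k=(W[...,2]>.006)&(W[...,2]<.016)&(abs(W[...,0]-.46)<.12)&(abs(W[...,1]+.265)<.12)&(H<22)&(S>90)
k=cv2.morphologyEx(k.astype(np.uint8),cv2.MORPH_OPEN,np.ones((5,5)))>0
print("base",rect(W[k]),np.median(W[k][:,2]));print(robot.read_t())
E
```

```text
standbase (array([ 471.3, -263.9]), 126.7, 70.8, 20.5) [ 0.4709 -0.2635  0.01  ]
[ -9.7055   6.7523 -18.6109  -0.0107 -64.6819 121.6908]Traceback (most recent call last):
  File "<stdin>", line 8, in <module>
    return umr_minimum(a, axis, None, out, keepdims, initial, where)
ValueError: zero-size array to reduction operation minimum which has no identity
```

View pics/w3.png

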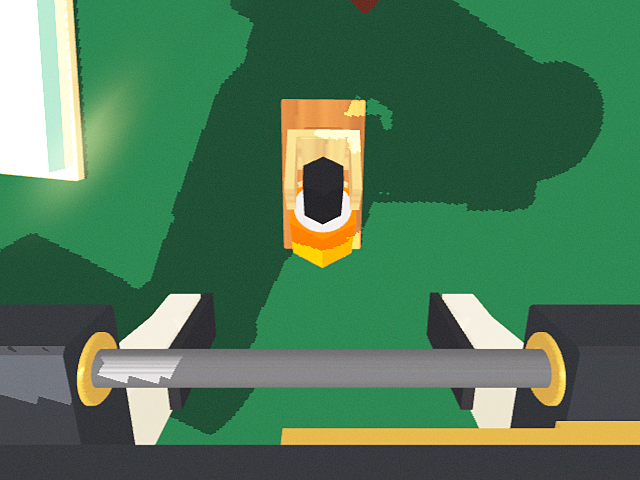

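```bash
python3 - <<'E'
from h import *
np.set_printoptions(suppress=True,precision=4)
q=np.load("w3.npz");im,d,T=q["im"],q["d"],q["T"];W=cloud("wrist",d,T)
print("T",T[:3])
c=ray("wrist",[(281,99),(366,99),(361.5,249),(283,249)],.01,T);print("base",rect(c),c.mean(0),"edge angs",np.degrees(np.arctan2(*(c[0]-c[3])[[1,0]])),np.degrees(np.arctan2(*(c[1]-c[2])[[1,0]])))
H,S,V=cv2.split(cv2.cvtColor(im,cv2.COLOR_RGB2HSV))
print("pix",[(im[y,x].tolist(),W[y,x]) for x,y in((300,225),(322,225),(340,232),(320,250),(335,248),(322,185),(323,160),(322,222),(300,112))])
b=np.zeros(d.shape,bool);b[95:275,275:375]=1
o=b&(S>230)&(H<28)&(W[...,2]>.03); q=W[o]
print(o.sum(),rect(q),q.min(0),q.max(0))
bl=b&(V<70)&(W[...,2]>.06);q=W[bl];print("black",bl.sum(),rect(q),q[:,2].min(),q[:,2].max())
a=np.radians(21);e=np.array([np.cos(a),np.sin(a)]);
for n,m in(("or",o),("bl",bl)):
    q=W[m];l=q[:,:2]@e;t=q[:,:2]@[-e[1],e[0]];print(n,"along",l.min(),l.max(),"across",np.percentile(t,[.5,50,99.5]),(t.min()+t.max())/2)
print("cheek top",np.percentile(W[b][:,2],[95,99,99.9]))
# tilted-place ik check
for h in(0,180):
  for az in(-20,0,20,):
    A=np.radians(az);x=np.array([np.cos(A),np.sin(A),0]);z=np.array([0,0,1.]);tz=(x-z)/2**.5;y=np.cross(z,x)*(1 if h else -1);
    R=np.stack([np.cross(y,tz),y,tz],1);print(h,az,robot.ik(np.array([.6567,.0054,.1]),R),robot.ik(np.array([.6567,.0054,.02]),R))
E
```

```text
T [[ 0.9273  0.3743 -0.0007  0.45  ]
 [ 0.3743 -0.9273  0.0003 -0.2715]
 [-0.0006 -0.0006 -1.      0.2196]]
base (array([ 471.7, -264.1]), 130.0, 71.7, 22.0) [ 0.4718 -0.2645  0.01  ] edge angs 21.179203300965536 21.970400667989708
pix [([255, 143, 0], array([ 0.4471, -0.257 ,  0.0913])), ([250, 246, 245], array([ 0.4535, -0.271 ,  0.0939])), ([254, 130, 0], array([ 0.4534, -0.2845,  0.0935])), ([255, 169, 0], array([ 0.434 , -0.2773,  0.0875])), ([255, 195, 0], array([ 0.4371, -0.288 ,  0.0794])), ([46, 47, 51], array([ 0.4826, -0.2591,  0.1144])), ([44, 43, 49], array([ 0.4957, -0.2546,  0.0999])), ([33, 33, 36], array([ 0.4557, -0.2701,  0.0949])), ([237, 154, 76], array([ 0.5155, -0.2264,  0.0106]))]
2074 (array([ 470.7, -264.5]), 118.2, 45.7, 21.3) [ 0.4157 -0.3035  0.059 ] [ 0.5252 -0.2415  0.3786]
black 2234 (array([ 490.2, -256.6]), 76.2, 25.1, 22.0) 0.08792118288749329 0.3786351415599129
or along 0.2855493729087665 0.40374036048216777 across [-0.4382 -0.4156 -0.3931] -0.4156796212021088
bl along 0.3275805317837047 0.40374036048216777 across [-0.4278 -0.4153 -0.403 ] -0.4154429190489481
cheek top [0.1127 0.1174 0.3786]
0 -20 None None
0 0 None [ -16.0884   22.4572  -32.0758 -126.1322  -14.0412 -131.5095]
0 20 [  2.0993  13.5475 -24.9649 -58.2865 -14.8026 160.2809] [  -8.8477   22.6234  -23.6893  -83.2229  -20.0944 -165.9309]
180 -20 None None
180 0 None [ -16.0884   22.4572  -32.0758 -126.1322  -14.0412   48.4905]
180 20 [  2.0993  13.5475 -24.9649 -58.2865 -14.8026 -19.7191] [ -8.8477  22.6234 -23.6893 -83.2229 -20.0944  14.0691]
```

```bash
python3 - <<'E'
from h import *
from scipy.optimize import least_squares
np.set_printoptions(suppress=True,precision=1)
q=np.load("w3.npz");T=q["T"];c=robot.camera_info("wrist");f=240/np.tan(np.radians(c["vfov"]/2))
M=np.linalg.inv(T@c["T_tool_cam"])
o=np.array([.4717,-.2643]);a=np.radians(21.5);e=np.array([np.cos(a),np.sin(a)]);n=np.array([-e[1],e[0]])
def pr(x,y,z,dx=0,dz=0):
    w=np.r_[o+e*(x+dx)/1000+n*y/1000,(z+dz)/1000];p=M[:3,:3]@w+M[:3,3];return p[:2]/p[2]*f+[c["cx"],c["cy"]]
F=dict(foot=(-48.8,66.8),root=(-8.1,91.1),endup=(18.8,118),endlow=(40,96.8),should=(-16.3,99.3))
for dx in(0,-9):print(dx,{k:pr(x,0,z,dx) for k,(x,z) in F.items()})
ob=dict(foot=268,root=224,endlow=157)
r=least_squares(lambda p:[pr(F[k][0],0,F[k][1],*p)[1]-v for k,v in ob.items()],[0,0]);print(r.x,r.fun)
cv2.imwrite("pics/w3c.png",cv2.resize(q["im"][90:280,260:390],None,fx=3,fy=3,interpolation=cv2.INTER_CUBIC)[:,:,::-1])
# ik for placing headings
np.set_printoptions(suppress=True,precision=0)
for pos in((.657,.005),(.6,.1),(.55,-.13)):
  for az in range(-180,180,30):
    A=np.radians(az);x=np.array([np.cos(A),np.sin(A),0]);z=np.array([0,0,1.]);tz=(x-z)/2**.5;y=-np.cross(z,x)
    R=np.stack([np.cross(y,tz),y,tz],1);k=[robot.ik(np.array([*pos,h]),R) for h in(.1,.015)]
    if all(v is not None for v in k):print(pos,az,*k)
E
```

```text
0 {'foot': array([322.2, 252.5]), 'root': array([322.8, 208.2]), 'endup': array([323.4, 175.1]), 'endlow': array([323.6, 137.3]), 'should': array([322.8, 222.7])}
-9 {'foot': array([322.1, 263.4]), 'root': array([322.7, 220.8]), 'endup': array([323.3, 189.7]), 'endlow': array([323.4, 151.5]), 'should': array([322.6, 235.4])}
[-12.3  -0.5] [-0.8  1.2 -0.4]
(0.657, 0.005) -180 [  12.   53.   33.   -9. -114. -102.] [  12.   57.   30.   -9. -107. -101.]
(0.657, 0.005) -150 [  21.   51.   21.    6. -105.  -82.] [ 21.  55.  19.   6. -98. -83.]
(0.657, 0.005) -120 [ 29.  44.   1.  21. -88. -68.] [ 29.  49.  -1.  22. -81. -71.]
(0.657, 0.005) -90 [ 35.  35. -23.  39. -68. -61.] [ 34.  41. -26.  42. -61. -68.]
(0.657, 0.005) -60 [ 30.  24. -47.  72. -48. -64.] [ 26.  32. -50.  85. -45. -78.]
(0.657, 0.005) 60 [ -12.   25.   -8.  -54.  -56. -167.] [ -13.   32.   -9.  -59.  -52. -157.]
(0.657, 0.005) 90 [ -11.   34.    8.  -45.  -79. -154.] [ -11.   40.    6.  -46.  -73. -148.]
(0.657, 0.005) 120 [  -5.   43.   23.  -36.  -97. -141.] [  -5.   48.   20.  -35.  -92. -136.]
(0.657, 0.005) 150 [   
[... 1123 characters left out ...]
0 [ 23.  34. -21.  26. -75. -69.] [ 23.  40. -24.  28. -67. -73.]
(0.55, -0.13) -90 [ 27.  24. -44.  49. -57. -67.] [ 25.  32. -48.  57. -50. -78.]
(0.55, -0.13) 0 [ -3.   6. -38. -53.  -3. 145.] [ -32.   19.  -36. -102.  -22. -143.]
(0.55, -0.13) 30 [ -27.   13.  -24.  -61.  -42. -169.] [ -31.   23.  -25.  -71.  -41. -152.]
(0.55, -0.13) 60 [ -28.   23.  -11.  -51.  -65. -155.] [ -29.   31.  -12.  -54.  -60. -147.]
(0.55, -0.13) 90 [ -23.   32.    3.  -41.  -84. -143.] [ -24.   39.    1.  -42.  -78. -138.]
(0.55, -0.13) 120 [ -15.   40.   13.  -30.  -98. -129.] [ -15.   45.   11.  -30.  -91. -125.]
(0.55, -0.13) 150 [  -6.   44.   17.  -17. -104. -112.] [  -6.   49.   14.  -17.  -97. -110.]
```

View pics/w3c.png

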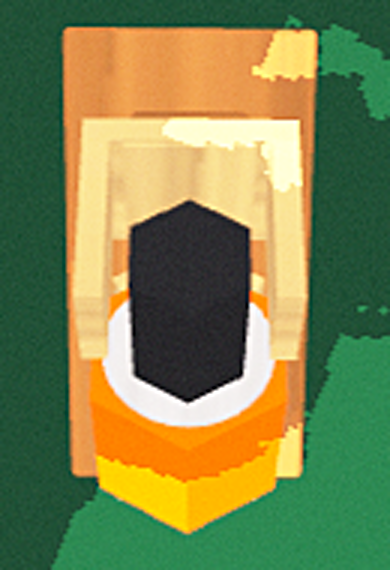

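The fit of the cutter's features agrees within about 1 px, with the groove origin 12.3 mm behind the base centre. Now I grip the cutter, lift it, turn it upright and set it on the pad.

```bash
python3 - <<'E'
from h import *
np.set_printoptions(suppress=True,precision=4)
g=np.array([.4463,-.2743,.0535]);R=down(-68.5)
robot.goto(g+[0,0,.09],R);f0=robot.read_force()
for z in(.02,.006,0):
    robot.servo_line(g+[0,0,z],speed=.08);f=robot.read_force()-f0;print(z,f)
    if np.linalg.norm(f)>12:raise SystemExit("contact")
robot.move_gripper(0.0);print("w",robot.read_grip_width()*88,robot.read_position(),robot.read_force()-f0)
robot.servo_line(g+[0,0,.1],speed=.1);robot.servo_line(g+[0,0,.2],speed=.25)
print("w",robot.read_grip_width()*88,robot.read_force()-f0)
A=np.radians(-165);x=np.array([np.cos(A),np.sin(A),0]);zz=np.array([0,0,1.]);tz=(x-zz)/2**.5;y=-np.cross(zz,x)
R=np.stack([np.cross(y,tz),y,tz],1)
p=np.array([.657,.0054,0])+.0067*x; 
print(robot.ik(p+[0,0,.12],R))
robot.goto(p+[0,0,.12],R);print(robot.read_t(),robot.read_qpos(),robot.read_grip_width()*88)
im,d=robot.grab_frame("scene");cv2.imwrite("pics/s2.png",cv2.resize(im[120:360,130:450],(640,480),interpolation=2)[:,:,::-1])
E
```

```text
0.02 [-1.7017  1.6248 -0.4908]
0.006 [-1.0823  0.1048 -0.1108]
0 [-1.1178  1.5594 -0.8605]
w 46.06491924425127 [ 0.4461 -0.2741  0.0535] [-1.9138  2.9573  1.8424]
w 45.891419481998014 [-1.3339  0.6229 -4.0405]
[  16.7254   51.0842   27.5146   -1.3104 -111.4123  -91.6987]
18.9 [  16.7027   51.0567   27.5164   -1.3038 -111.4007  -91.6767] 46.067867247598976
```

View pics/s2.png

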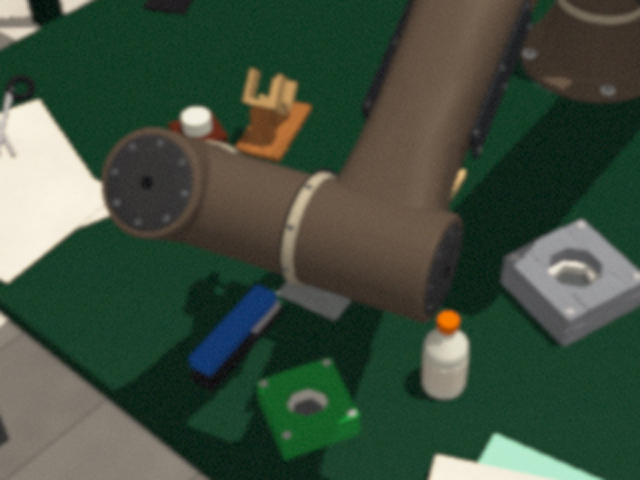

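```bash
python3 - <<'E'
from h import *
np.set_printoptions(suppress=True,precision=4)
p=robot.read_position();R=robot.read_tcp_rot();f0=robot.read_force()
robot.servo_line([p[0],p[1],.022],speed=.12);print(robot.read_force()-f0)
z=.022
while z>.0125:
    z-=.001;robot.servo_line([p[0],p[1],z],speed=.02);f=robot.read_force()-f0
    print(round(z,4),f)
    if f[2]>6:break
robot.move_gripper(1.0)
b=-R[:,2]; q=robot.read_position(); 
robot.servo_line(q+b*.1,speed=.2)
T=pose();im,d,W=wristcap("w4");np.savez("w4.npz",im=im,d=d,T=T);print(robot.read_t(),robot.read_position())
t=W[(abs(W[...,0]-.657)<.05)&(abs(W[...,1]-.005)<.05)&(W[...,2]>.075)&(W[...,2]<.1)];print(len(t),t.mean(0),t.max(0))
E
```

```text
[-0.3294  4.0989 15.6287]
0.021 [-0.2412  4.9145 18.8271]
21.7583 [0.7167 0.0207 0.0968]
2616 [0.6668 0.0077 0.0857] [0.6793 0.0216 0.0888]
```

View pics/w4.png

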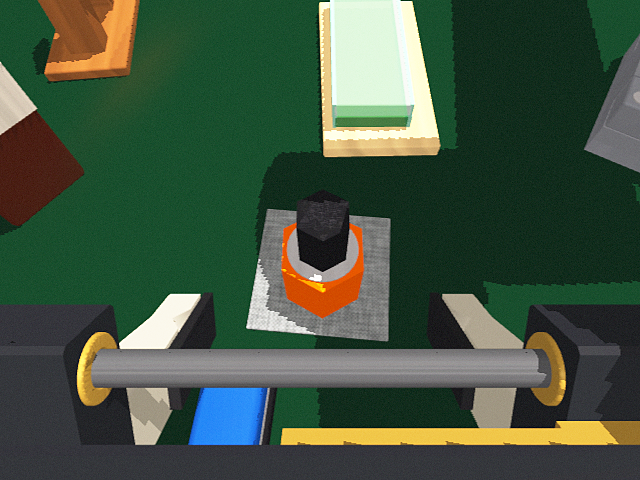

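The cutter stands upright on the pad (stem at (322,230)), and the plates still look aligned at (370,60). Next: locate the stem and move above it, tool down.

```bash
python3 - <<'E'
from h import *
np.set_printoptions(suppress=True,precision=4)
q=np.load("w4.npz");im,d,T=q["im"],q["d"],q["T"];W=cloud("wrist",d,T)
V=im.max(-1);b=np.zeros(d.shape,bool);b[180:280,285:360]=1
k=b&(V<110)&(abs(W[...,2]-.086)<.003);k=cv2.morphologyEx(k.astype(np.uint8),cv2.MORPH_OPEN,np.ones((3,3)))>0
t=W[k];print(k.sum(),t.mean(0),rect(t));A=np.c_[t[:,:2]-t[:,:2].mean(0),np.ones(len(t))];c=np.linalg.lstsq(A,t[:,2],rcond=None)[0];print("slope",c)
# ring (shoulder) white pixels centre check
k=b&(im.min(-1)>110)&(abs(W[...,2]-.048)<.004);t2=W[k];print("ring",k.sum(),rect(t2),t2.mean(0))
k=b&(im[...,0]>150)&(im[...,2]<60);k[230:330,270:375]|=((im[...,0]>150)&(im[...,2]<60))[230:330,270:375];print("orange",rect(W[k]),W[k][:,2].min())
cen=np.r_[t[:,:2].mean(0)]
p=np.r_[cen,.2]
for a in(-75,-15,45,105,165,-135):
    print(a,robot.ik(p,down(a)),robot.ik(np.array([.4574,.2605,.2]),down(a)))
E
```

```text
2225 [0.6654 0.0074 0.0868] (array([664.6,   7.1]), 29.7, 25.9, 13.8)
slope [-0.0227 -0.0084  0.0868]
ring 1322 (array([667.9,   8.6]), 40.8, 31.7, -73.7) [0.6718 0.0094 0.0502]
orange (array([703.1,  19.8]), 137.5, 50.9, 14.6) 0.001932807296684158
-75 [ 17.3926  20.5963  -2.7752   0.     -66.6285  87.6074] [ 51.0317   7.6886 -20.214    0.     -62.0974  53.9683]
-15 [ 17.3926  20.5963  -2.7752   0.     -66.6285 147.6074] [ 51.0317   7.6886 -20.214    0.     -62.0974 113.9683]
45 [  17.3926   20.5963   -2.7752    0.      -66.6285 -152.3926] None
105 [ 17.3926  20.5963  -2.7752   0.     -66.6285 -92.3926] [  51.0317    7.6886  -20.214     0.      -62.0974 -126.0317]
165 [ 17.3926  20.5963  -2.7752   0.     -66.6285 -32.3926] [ 51.0317   7.6886 -20.214    0.     -62.0974 -66.0317]
-135 [ 17.3926  20.5963  -2.7752   0.     -66.6285  27.6074] [ 51.0317   7.6886 -20.214    0.     -62.0974  -6.0317]
```

```bash
python3 - <<'E'
from h import *
np.set_printoptions(suppress=True,precision=4)
q=robot.read_position();b=-robot.read_tcp_rot()[:,2];robot.servo_line(q+b*.06+[0,0,.03],speed=.25)
c=np.array([.6650,.0073,.0515]);R=down(-135)
robot.goto(c+[0,0,.09],R);f0=robot.read_force()
for z in(.02,0):
    robot.servo_line(c+[0,0,z],speed=.1);f=robot.read_force()-f0;print(z,f)
    if np.linalg.norm(f)>12:raise SystemExit("contact")
robot.move_gripper(0.0);print("w",robot.read_grip_width()*88,robot.read_position(),robot.read_force()-f0)
robot.servo_line(c+[0,0,.15],speed=.2);print("w",robot.read_grip_width()*88,robot.read_force()-f0)
robot.goto(np.array([.422,.296,.2]),R)
T=pose();im,d,W=wristcap("w5");np.savez("w5.npz",im=im,d=d,T=T);print(robot.read_t(),robot.read_position(),robot.read_qpos())
E
```

```text
0.02 [ 0.7738 -0.9426  0.3484]
0 [-0.1233  0.0903  0.6914]
w 25.988997918314727 [0.6649 0.0072 0.0514] [-0.2751 -0.0107 -0.9145]
w 25.927291042377632 [ 0.6876 -0.1267 -3.5186]
28.6083 [0.4227 0.2956 0.1999] [ 56.7997   6.6767 -21.4347   0.011  -61.9045 -11.8641]
```

View pics/w5.png

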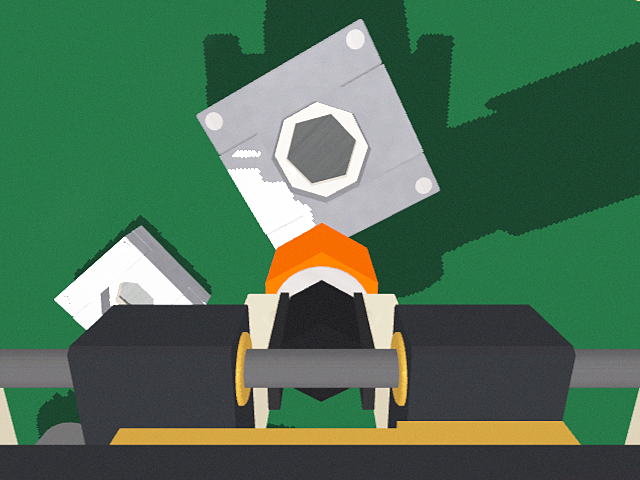

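The well (octagon) is at (321,149), with the recess hexagon dark inside it, and the cutter is held straight in the fingers. Now I fit the hexagon's angle and the well's centre.

```bash
python3 - <<'E'
from h import *
np.set_printoptions(suppress=True,precision=2)
q=np.load("w5.npz");im,d,T=q["im"],q["d"],q["T"];W=cloud("wrist",d,T)*1000
print("z",[W[v,u,2] for u,v in((321,148),(321,108),(290,160),(355,170),(400,120))])
g=im.mean(-1)
def hexfit(m,z,n=6):
    c=max(cv2.findContours(m.astype(np.uint8),0,1)[0],key=cv2.contourArea)
    h=cv2.convexHull(c);p=ray("wrist",h,z,T)[:,:2]*1000
    # dense resample of hull
    P=np.vstack([np.linspace(p[i],p[(i+1)%len(p)],20,endpoint=False) for i in range(len(p))])
    # width support: flats -> minimal width directions, folded n
    best=None
    for a in np.arange(0,360/n,.25):
        s=[ (p@[np.cos(t),np.sin(t)]).max() for t in np.radians(a+np.arange(n)*360/n)]
        if best is None or sum(s)-0<best[0]: best=(sum(s),a,s)
    a,s=best[1],best[2];t=np.radians(a+np.arange(n)*360/n)
    A=np.c_[np.cos(t),np.sin(t),np.ones(n)];r=np.linalg.lstsq(A,np.array(s),rcond=None)[0]
    return "normal angle",a,"centre",r[:2],"apothem",r[2]
b=np.zeros(d.shape,bool);b[95:205,268:378]=1
print("thr",[g[148,x] for x in range(275,370,6)])
for th in(140,170):print(hexfit(b&(g<th)&(np.hypot(*(np.indices(d.shape)-np.array([148,321])[:,None,None]))<42),26 and .026))
w=b&(W[...,2]<46)&(np.hypot(*(np.indices(d.shape)-np.array([149,321])[:,None,None]))<54)
print("well",hexfit(w,.05,8))
B=ray("wrist",[(197,114),(362,20),(439,189)],.05,T)[:,:2]*1000;print("base corners",B,"centre",(B[0]+B[2])/2, "sides",np.linalg.norm(np.diff(B,axis=0),axis=1),np.degrees(np.arctan2(*(B[1]-B[0])[::-1])),np.degrees(np.arctan2(*(B[2]-B[1])[::-1])))
E
```

```text
z [np.float64(15.511583556571896), np.float64(27.562129181847528), np.float64(12.89853434697913), np.float64(27.863132771341558), np.float64(51.48951187108819)]
thr [np.float64(131.33333333333334), np.float64(249.33333333333334), np.float64(253.0), np.float64(117.33333333333333), np.float64(112.66666666666667), np.float64(127.33333333333333), np.float64(115.33333333333333), np.float64(119.0), np.float64(115.66666666666667), np.float64(117.33333333333333), np.float64(119.0), np.float64(119.66666666666667), np.float64(113.33333333333333), np.float64(167.66666666666666), np.float64(248.0), np.float64(252.33333333333334)]
('normal angle', np.float64(29.5), 'centre', array([458.66, 259.73]), 'apothem', np.float64(23.352556066564752))
('normal angle', np.float64(29.5), 'centre', array([458.61, 259.74]), 'apothem', np.float64(23.548221851493285))
well ('normal angle', np.float64(28.0), 'centre', array([458.4 , 260.37]), 'apothem', np.float64(32.6580281720075))
base corners [[538.02 302.18]
 [499.65 180.47]
 [378.53 217.35]] centre [458.27 259.77] sides [127.61 126.61] -107.49760667615004 163.06275339593049
```

```bash
cat >> h.py <<'E'
def press(xy,a,z0,zmin,fmax=12,f0=0,step=.0015):
    """lower in steps until contact; returns final z, force"""
    z=z0
    while z>zmin+1e-6:
        z=max(z-step,zmin);robot.servo_line([*xy,z],ori=down(a),speed=.04)
        f=robot.read_force()-f0
        if f[2]>fmax or np.hypot(f[0],f[1])>20:break
    return robot.read_position()[2],f
E
python3 - <<'E'
from h import *
np.set_printoptions(suppress=True,precision=4)
xy=np.array([.4584,.2601]);a=-150.5
robot.goto(np.r_[xy,.2],down(a));robot.servo_line([*xy,.108],speed=.2);f0=robot.read_force();np.save("f0.npy",f0);print(f0)
robot.servo_line([*xy,.082],speed=.08);print(robot.read_force()-f0)
z,f=press(xy,a,.082,.0625,f0=f0);print("z",z,f,robot.read_ft_torque(),robot.read_t())
E
```

```text
[-0.4542  0.9034 -2.1839]
[ 0.589 -0.851 -0.182]
z 0.06238517198359397 [ 0.7814 -0.4093 -0.2359] [-0.0717  0.1492 -0.0277] 33.2583
```

It dropped straight in. I lower it the last millimetre to contact, release, back off and check.

```bash
python3 - <<'E'
from h import *
np.set_printoptions(suppress=True,precision=4)
f0=np.load("f0.npy");xy=np.array([.4584,.2601]);a=-150.5
z,f=press(xy,a,.0625,.0585,fmax=5,f0=f0,step=.0007);print(z,f)
robot.move_gripper(1.0);robot.dwell(.2);robot.servo_line([*xy,.14],speed=.2)
A=np.radians(a);xt=np.array([-np.sin(A),np.cos(A)])
robot.goto(np.r_[xy-.06*xt,.2],down(a))
T=pose();im,d,W=wristcap();b=np.hypot(W[...,0]-.4584,W[...,1]-.2601)<.022
k=b&(im.max(-1)<110)&(W[...,2]>.08);t=W[k];m=np.median(t[:,2]);t=t[abs(t[:,2]-m)<.003]
s=np.linalg.lstsq(np.c_[t[:,:2]-t[:,:2].mean(0),np.ones(len(t))],t[:,2],rcond=None)[0]
print("stem top",m,rect(t),"slope",s[:2],"=> mid-well",m-.042-.05,robot.read_t())
robot.goto(np.array([.45,-.1,.3]),down(best([.45,-.1,.3],[-68,112])))
im2,_=robot.grab_frame("top")
T=pose();im3,d3,W3=wristcap()
cv2.imwrite("pics/fin.png",np.hstack([cv2.resize(im2,(480,360)),cv2.resize(im,(320,240))[:, :].repeat(1,0) if 0 else cv2.copyMakeBorder(cv2.resize(im,(320,240)),0,120,0,0,0)])[:,:,::-1])
im4,_=robot.grab_frame("scene");H,S,V=cv2.split(cv2.cvtColor(im2,cv2.COLOR_RGB2HSV))
print(robot.read_t())
E
```

```text
0.06134185055794718 [-3.329  -2.5385 11.2294]
stem top 0.09729809378954923 (array([458.2, 260.4]), 28.7, 25.7, -0.4) slope [0.0001 0.0042] => mid-well 0.005298093789549228 36.3667
38.0833
```

View pics/fin.png

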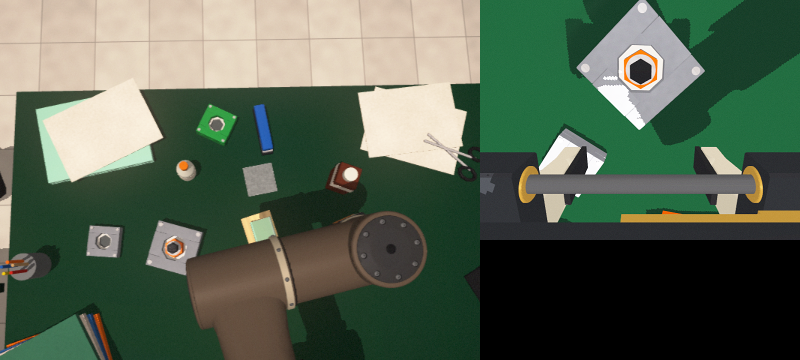

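```bash
python3 - <<'E'
from h import *
np.set_printoptions(suppress=True,precision=4)
robot.goto(np.array([.43,-.02,.3]),down(-74.6))
T=pose();im,d,W=wristcap();H,S,V=cv2.split(cv2.cvtColor(im,cv2.COLOR_RGB2HSV))
n=(abs(W[...,0]-.4615)<.12)&(abs(W[...,1]+.008)<.08)
for lo,hi in((.03,.042),(.018,.030),(.008,.017)):
    k=cv2.morphologyEx((n&(W[...,2]>lo)&(W[...,2]<hi)).astype(np.uint8),cv2.MORPH_OPEN,np.ones((3,3)))>0
    print(lo,k.sum(),rect(W[k]) if k.sum()>9 else 0,np.median(W[k][:,2]) if k.any() else 0)
robot.dwell(.2);print(robot.read_t(),robot.read_force());cv2.imwrite("pics/w6.png",im[:,:,::-1])
E
```

```text
0.03 9563 (array([461.8,  -7.6]), 149.3, 60.7, 15.1) 0.03694012114870088
0.018 0 0 0
0.008 5824 (array([464.3,  -0.2]), 180.5, 90.3, 16.4) 0.012875852058648857
40.725 [ 0.4393 -0.8733 -0.0494]
```

View pics/w6.png

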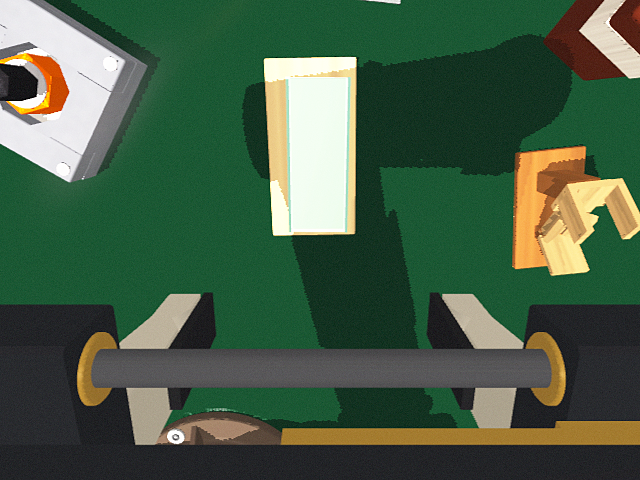

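The clear plate (319,155) sits flat on the spare: centre (461.8, -7.6) mm against (461.5, -8.1), 15.1° against 15.4°. The cutter is in the well at the upper left, and the arm is clear of everything.

```bash
python3 -c "
from rig import robot
robot.job_done();print(robot.read_t())"
```

```text
the job is handed in; nothing more can be done
the job is handed in; nothing more can be done
```

I laid the clear plate on the spare, stood the orange cutter on the grey pad and let go. I then took it by its stem, turned it to the recess angle read by eye, and lowered it home. No pressing or turning search was needed: it went in on the first descent. The job was handed in at about 41 s, and no verdict was reported.

**Plate on spare:** the centres are within about 1 mm and 0.3°, comparing with where I measured the spare before covering it. The plate's top is at 37 mm, against 36 mm expected. The spare was not measured again afterwards.

**Cutter standing on the pad:** it looked upright in the wrist view, with its top at the right height (87 mm against 86 mm).

**Cutter in the recess:** its mid-point is about 5 mm above the mouth by depth, where 4 mm is fully home and 8 mm is the limit. The stem is centred within 1 mm and upright within 0.3°. The last contact gave 11 N.

**Other objects:** the carton, glue bottle and stapler look unmoved in the last top view; I did not measure them again.

**Disagreements:**
- The stand's groove origin was about 12 mm from its base centre. I measured this and allowed for it.
- The cutter met the pad about 6 mm sooner than I had calculated and took up to 19 N before I released it. It probably shifted slightly in the grip, but it stood upright.

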